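# Unlock the die chest

### The job

Unlock the die chest on the bench: turn its left dial (as seen from the robot) to 4 and its right dial to 6, feeling each one into its gate because the lock is worn and the marks are a little off, then draw the bolt on the near edge of the lid to the left, fully open. Stop each dial as soon as it catches (pushing on rides it out again), hold the pegs gently, never force the bolt, leave the things lying about where they are, and let go of everything at the end.

Things in the scene. Friction and masses are not known exactly. Their poses are not given: they have to be found in the camera images.
- chest: Grey steel die chest, 240 (x) x 360 (y) x 100 mm high, fixed to the bench. Origin: centre of its underside; x points to its far (hinge) side, y to its left end, z up. On its lid: two numbered dials side by side, and a sliding bolt along the near edge.
- left_dial: Left dial: origin on its turning axis, on the lid, 100 mm above the table; its x axis points to its peg. An aluminium disc 74 mm across, upper face 111 mm above the table, on a white ring 104 mm across with ten black ticks: number 0 is the double tick on the far side (chest +x), 1, 2, 3 .. follow clockwise seen from above. The peg stands at the number set.
- right_dial: The same for the right dial, 190 mm to the right of the left one.
- left_turn (a joint): Left dial, rad: 0 with its peg at number 0, clockwise from above positive, 0.6283 per number; end stops at 0 and 9 (5.655). Starts between 0 and 3. Drag 2 to 4 N at the peg. One gate, up to 0.25 rad either side of 4, new each time, 0.1 rad wide: there a hidden spring pawl snaps in and the dial is held both ways; it stays if let go, but 12 to 15 N at the peg rides it out again.
- right_turn (a joint): Right dial, rad: 0 with its peg at number 0, clockwise from above positive, 0.6283 per number; end stops at 0 and 9 (5.655). Starts between 7 and 9. Drag 2 to 4 N at the peg. One gate, up to 0.25 rad either side of 6, new each time, 0.1 rad wide: there a hidden spring pawl snaps in and the dial is held both ways; it stays if let go, but 12 to 15 N at the peg rides it out again.
- left_peg: Upright black peg, a sleeve that spins freely on its pin, by which the left dial is turned: 12 mm across, 38 mm high, 26 mm from the dial's axis. The point is the centre of its foot, on the dial's upper face (111 mm above the table); its top is at 149 mm. More than 60 N on it (grip and push together) damages the lock: hold it gently, with about 10 N.
- right_peg: The same for the right dial.
- bolt_slide (a joint): How far the bolt is drawn, m: 0 shut, 0.035 fully open at its end stop, moving to the chest's left (+y). While either dial is out of its gate it moves only 3 to 6 mm and then stands against a pawl. It slides with about 3 N of drag and stays where it is left.
- bolt: The steel bolt, a rod 14 mm across and 210 mm long lying on the near edge of the lid, along the chest's y. Origin: on the lid under its middle.
- bolt_knob (a point): Upright black knob on the steel bolt, 14 mm across, 36 mm high, on the near edge of the lid, midway between the dials at the start. The point is the centre of its foot, 118 mm above the table; its top is at 154 mm. More than 60 N on it (grip and push together) damages the bolt.
- spool: Bystander: brass foil spool, ring 44 mm across and 30 mm high, lying flat on the chest lid near its far edge, between the dials. Origin: centre of underside.
- label_pad: Bystander: white paper pad 28 x 60 x 14 mm on the lid's far edge behind the right dial. Origin: centre of underside.
- glue_can: Bystander: white can with a blue label, 76 mm across, 85 mm high, on the table to the left. Origin: centre of underside.
- tub: Bystander: white open tub, 90 mm across, 100 mm high, on the table to the left. Origin: centre of underside.
- case_a: Bystander: blue half shell of a spectacle case, 160 x 70 x 25 mm, on the table to the right. Origin: centre of underside.
- case_b: Bystander: red half shell of a spectacle case, 160 x 70 x 25 mm, on the table to the right. Origin: centre of underside.

How it is judged:
At the end, for the whole second after the job is handed in: The bolt is drawn at least 31 of its 35 mm and stands still, with the left dial at rest within 0.31 rad (half a number) of 4 and the right one of 6, all let go (value of joint bolt_slide above 0.031 m and value of joint left_turn between 2.2 and 2.83 rad and value of joint right_turn between 3.46 and 4.08 rad and velocity of joint left_turn between -0.05 and 0.05 rad/s and velocity of joint right_turn between -0.05 and 0.05 rad/s and velocity of joint bolt_slide between -0.005 and 0.005 m/s); the robot touches nothing.
It fails at once if the left dial is pressed with more than 60 N (dial forced) (contact force between the fingers and left_dial above 60 N).
It fails at once if the right dial is pressed with more than 60 N (dial forced) (contact force between the fingers and right_dial above 60 N).
It fails at once if the bolt is pressed with more than 60 N (bolt forced) (contact force between the fingers and bolt above 60 N).
It fails at once if a bystander is shifted by more than 30 mm (distance of any of spool, label_pad, glue_can, tub, case_a, case_b from where it was at the start of the episode above 0.03 m).
It also fails if it takes over 64 s, if anything falls off the work surface, if the arm or the gripper's body presses on something with over 40 N, if the wrist force passes 120 N, or if a joint passes its speed limit or range.

### The arm

A 6-joint arm with a two-finger parallel gripper is mounted at the origin on the work surface. World frame = base frame: x ahead of the robot, y to its left, z up, the work surface at z = 0. Lengths are in m, angles in rad, forces in N, time in s.
With the tool pointing down it reaches from about 0.35 to 0.975 m from the base axis. Payload 17.4 kg.
Tool frame: the origin (TCP) lies midway between the tips of the shut fingers; the grasp point (between the pads) lies manip.tcp_to_grasp behind it (manip.tcp_to_grasp is the distance from the TCP to the grasp point, in m); z points along the fingers, y is the line along which they close (so a half turn about z gives the same grasp; the last joint's range is limited). The gripper opens to 85 mm and grips with 20 to 120 N. Pads are 22 mm wide; open, the fingers measure 114 mm over their backs; the gripper's body (76 mm by 85 mm) begins 54 mm behind the grasp point. The pads swing forward as they close: fully open they stand 13 mm farther back than shut.
Start: joints at [1.294, 0.116, 1.442, -0, 1.584, -0.038], TCP at [0.16, 0.656, 0.231] pointing down, gripper open.
Joint ranges: [-2.83, 2.83], [-0.83, 2.19], [0.07, 2.5], [-1.14, 4.28], [0.01, 3], [-2.97, 2.97]. Speed limits (rad/s): [1.89, 1.89, 2.22, 3.14, 3.14, 3.14].

### API

Orientations are given as a 3x3 rotation matrix whose columns are the frame's x, y, z axes.
In Python, from rig import readout, vision, manip gives the robot as it stands. The module is installed in compiled form; this text tells all that it offers.
- The arm moves only by the tool move_arm, never from a script. Its argument "series" is a list of rows, each a list of 5 numbers: the opening in per cent of the stroke, from 0 (shut) to 100 (fully open), then the shift along the tool's x, y, z in m, then the turn about the tool's z in rad. A call has 1 to 5 rows; each row shifts and turns the commanded pose from where the row before left it, along the tool's axes as they then stand; what a row does not reach is not made up. A row lasts 1/8 s, in which the tool goes at most 62.5 mm and 10.7 degrees, less where a joint would pass 70% of its speed; a pose out of reach is approached as far as the arm can. A call with a gripper value outside its range is refused whole. The fingers move at their own pace and stop on an object; "force" is the grip in N (left out, the last holds). Time passes only in rows, so rows that do not move let the fingers close. It gives the time, the measured TCP pose, the force, the opening and the grip force at its end, in the units of the state.
- readout.state(): the state, without advancing time (a new reading comes with each control period).
- vision.snapshot(name): name is "side" or "top" or "wrist"; returns a dict with "image" (384x512x3 uint8, red, green, blue), "K" (3x3 intrinsics, pixels), "R" (3x3) and "t" (3): a world point X has camera coordinates R X + t; the wrist camera has in their place "mount" (4x4, takes a point from camera to tool coordinates, whose origin is the TCP and whose axes are the flange's). Camera axes: x right, y down, z forward; pixel columns grow to the right and rows downward; lengths in m; the calibration is good to about 2 mm. A picture is of the moment at which its call begins: read the wrist's pose just before it. There is no depth.
- manip.hand_in(): hands the job in; it is judged then, once.
The state is a dict: "time": time; "joint_positions": joint angles; "joint_velocities": joint speeds; "tau": joint torques, N m; "ee_pos": TCP position; "tcp_rot": TCP orientation; "contact_force": force on the tool from outside, world axes, zero at the start; "wrist_torque": the same for the moment, N m; "gripper_width": finger opening in m; "grasp_force": force on a finger pad.
Only numpy, scipy, OpenCV 4.12 (cv2) and the standard library are available. Lean on these libraries where they do the work, as an engineer would, in place of code of your own. Each camera call takes 0.05 s, during which the arm holds its last target. There are 200 camera calls.

## Working session

There is one attempt and no reset: what is moved stays moved. The work goes in short steps, Python scripts to look and compute and a tool call to move; the robot and the scene stay as the last step left them, time stands still between calls to the robot, and variables do not carry over. Pictures are saved under pics/ and viewed, at most 10 in all, crops included, and the job is handed in when it is done.

Besides the shell and the picture viewer there is one more tool, called after "Call:" by a JSON object that holds its "method" and its "body", one argument or row to a line. move_arm: Moves the arm, as the interface text tells. Its arguments: {"type":"object","properties":{"series":{"type":"array"},"force":{"type":"number"}},"required":["series"]}

```bash
mkdir -p pics; cat > h.py <<'E'
import numpy as np, cv2
from rig import readout, vision, manip
def save(name, fn, crop=None, s=1):
    d=vision.snapshot(name); im=d["image"][:,:,::-1]
    if crop: a,b,c,e=crop; im=im[b:e,a:c]
    im=cv2.resize(im,None,fx=s,fy=s,interpolation=cv2.INTER_CUBIC); cv2.imwrite("pics/"+fn,im); return d
def ray(d,u,v,R=None,t=None):
    R=d["R"] if R is None else R; t=d["t"] if t is None else t
    r=R.T@np.linalg.inv(d["K"])@np.array([u,v,1.]); return -R.T@t, r/np.linalg.norm(r)
def at_z(d,u,v,z):
    c,r=ray(d,u,v); return c+r*(z-c[2])/r[2]
def tri(rays):
    A=sum(np.eye(3)-np.outer(r,r) for c,r in rays); b=sum((np.eye(3)-np.outer(r,r))@c for c,r in rays)
    return np.linalg.solve(A,b)
E
python3 - <<'E'
from h import *
np.set_printoptions(precision=4,suppress=True)
for n in("top","side"):
    d=save(n,n+"0.png",s=1.55); print(n,d["K"],d["R"],d["t"])
s=readout.state();print({k:s[k] for k in("time","ee_pos","tcp_rot","gripper_width","contact_force")},manip.tcp_to_grasp)
E
```

```text
top [[388.2358   0.     254.6109]
 [  0.     388.2358 195.3155]
 [  0.       0.       1.    ]] [[-0.0054 -1.      0.0009]
 [-0.9927  0.0052 -0.1204]
 [ 0.1204 -0.0016 -0.9927]] [0.0015 0.5182 1.2031]
side [[351.6655   0.     264.9663]
 [  0.     351.6655 191.4725]
 [  0.       0.       1.    ]] [[-0.9819 -0.1893  0.0033]
 [-0.1247  0.6334 -0.7637]
 [ 0.1425 -0.7503 -0.6455]] [0.5004 0.1458 1.084 ]
{'time': 0.1, 'ee_pos': array([0.1596, 0.6557, 0.2306]), 'tcp_rot': array([[-0.9716,  0.2365, -0.0003],
       [ 0.2365,  0.9716, -0.001 ],
       [ 0.    , -0.0011, -1.    ]]), 'gripper_width': 0.08537879894393519, 'contact_force': array([ 0.5686, -0.4111,  0.5603])} 0.0187
```

View pics/top0.png

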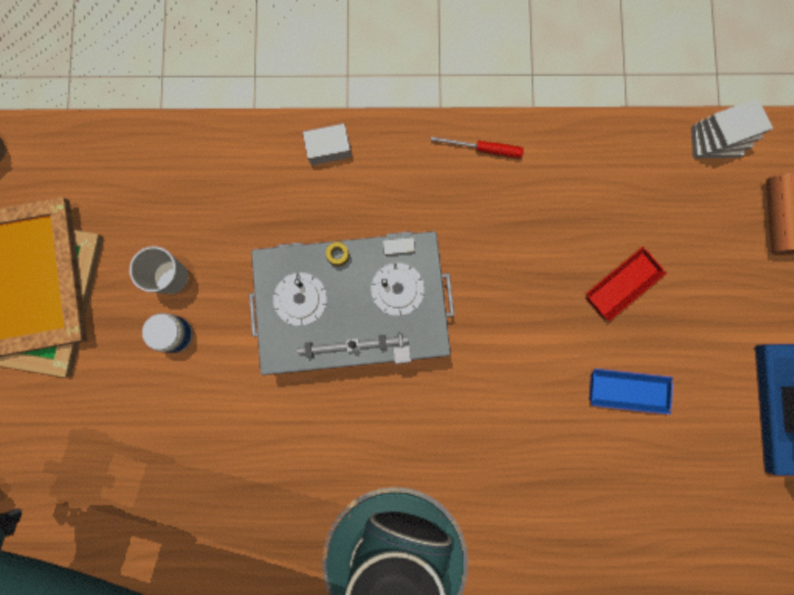

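View pics/side0.png

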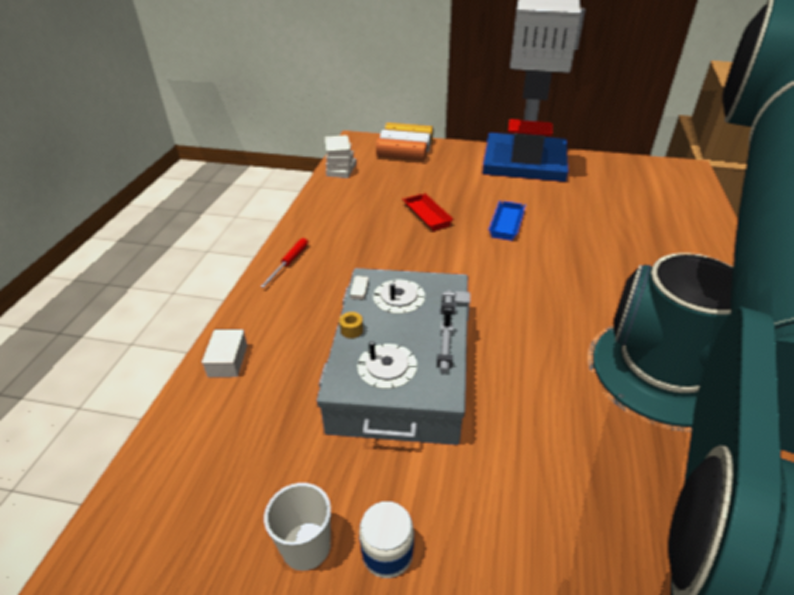

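The top view shows the left dial at (300,299), the right one at (398,289) and the knob at (352,345). The side view shows the pegs at (373,352) and (392,292). These are enlarged pixels, scale 1.55. I'll enlarge both views around the chest.

```bash
python3 - <<'E'
from h import *
save("top","top1.png",(155,145,300,245),5.5); save("side","side1.png",(205,170,310,285),5.2)
E
```

```text
(no output)
```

View pics/top1.png

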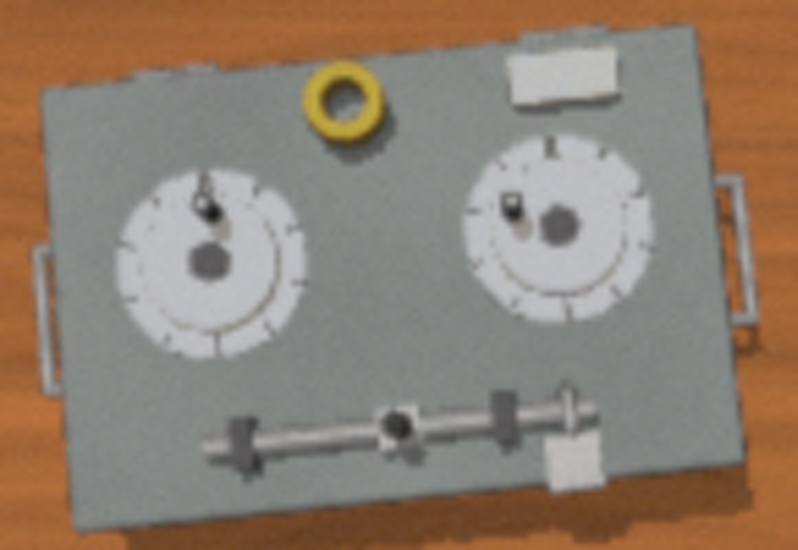

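View pics/side1.png

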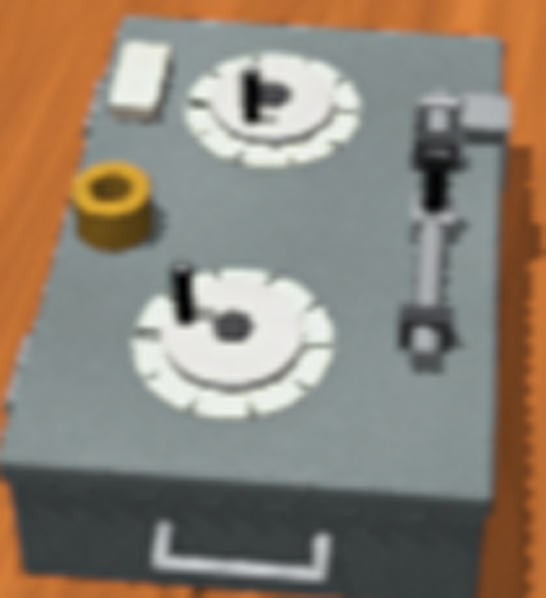

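The top crop shows hubs at (209,262) and (559,227), peg tops at (203,202) and (512,200), and the knob top at (398,424). The side crop shows hubs at (232,325) and (272,93), peg tops at (182,268) and (250,75), and the knob top at (435,165).

```bash
python3 - <<'E'
from h import *
np.set_printoptions(precision=4,suppress=True)
T=vision.snapshot("top");S=vision.snapshot("side")
t=lambda u,v:(155+(u+.5)/5.5-.5,145+(v+.5)/5.5-.5); s=lambda u,v:(205+(u+.5)/5.2-.5,170+(v+.5)/5.2-.5)
P={}
for n,a,b in(("hubL",(209,262),(232,325)),("hubR",(559,227),(272,93)),("pegL",(203,202),(182,268)),("pegR",(512,200),(250,75)),("knob",(398,424),(435,165)),("pegLfoot",(213,214),(187,320)),("pegRfoot",(516,212),(252,118))):
    P[n]=tri([ray(T,*t(*a)),ray(S,*s(*b))]); print(n,P[n])
    z={"h":.112,"p":.149,"k":.154}[n[0]]
    if "foot" in n: z=.111
    print("   at z",at_z(T,*t(*a),z),at_z(S,*s(*b),z))
d=P["hubL"]-P["hubR"]; print("yaw",np.arctan2(-d[0],d[1]),np.linalg.norm(d[:2]))
E
```

```text
hubL [0.5182 0.1827 0.1146]
   at z [0.5187 0.1831 0.112 ] [0.5186 0.1803 0.112 ]
hubR [ 0.5365 -0.0061  0.1144]
   at z [ 0.5368 -0.0061  0.112 ] [ 0.5373 -0.0089  0.112 ]
pegL [0.5446 0.1806 0.1493]
   at z [0.5456 0.1808 0.149 ] [0.5437 0.1804 0.149 ]
pegR [0.5451 0.0186 0.1468]
   at z [0.5458 0.0187 0.149 ] [0.5433 0.0214 0.149 ]
knob [0.4285 0.0781 0.1494]
   at z [0.4284 0.0778 0.154 ] [0.4278 0.0833 0.154 ]
pegLfoot [0.5437 0.1812 0.1119]
   at z [0.545  0.1815 0.111 ] [0.5426 0.1805 0.111 ]
pegRfoot [0.5444 0.0171 0.113 ]
   at z [0.5453 0.0171 0.111 ] [0.5443 0.0148 0.111 ]
yaw 0.09713622669042686 0.18970132363023925
```

Call:
{"method": "move_arm", "body": {
  "series": [
    [40,-0.0405,-0.031,0.002,0],
    [40,-0.0405,-0.031,0.002,0],
    [40,-0.0405,-0.031,0.002,0],
    [40,-0.0405,-0.031,0.002,0],
    [40,-0.0405,-0.031,0.002,0]
  ],
  "force": 20
}}

```text
time: 0.92
ee_pos: [0.3205, 0.456, 0.2213]
tcp_rot: [[-0.972, 0.236, 0.0], [0.236, 0.972, 0.0], [-0.0, 0.0, -1.0]]
contact_force: [-0.2, 0.3, 0.3]
gripper_width: 0.0345
grasp_force: 0.0
```

Call:
{"method": "move_arm", "body": {
  "series": [
    [40,-0.0405,-0.031,0.002,0],
    [40,-0.0405,-0.031,0.002,0],
    [40,-0.0405,-0.031,0.002,0],
    [40,-0.0405,-0.031,0.002,0],
    [40,-0.0405,-0.031,0.002,0]
  ]
}}

```text
time: 1.55
ee_pos: [0.4807, 0.2574, 0.2114]
tcp_rot: [[-0.972, 0.237, 0.0], [0.237, 0.972, 0.0], [-0.0, 0.0, -1.0]]
contact_force: [-0.3, 0.5, 0.4]
gripper_width: 0.0338
grasp_force: 0.0
```

Call:
{"method": "move_arm", "body": {
  "series": [
    [40,-0.0405,-0.031,0.002,0],
    [40,-0.0405,-0.031,0.002,0],
    [40,0,0,0,-0.166],
    [40,0,0,0,0],
    [40,0,0,0,0]
  ]
}}

```text
time: 2.17
ee_pos: [0.5436, 0.1798, 0.2074]
tcp_rot: [[-0.997, 0.076, 0.0], [0.076, 0.997, 0.0], [-0.0, 0.0, -1.0]]
contact_force: [0.1, -0.3, 0.4]
gripper_width: 0.0345
grasp_force: 0.0
```

```bash
python3 - <<'E'
from h import *
np.set_printoptions(precision=4,suppress=True)
s=readout.state(); d=save("wrist","w1.png",s=1.5); np.savez("w1.npz",p=s["ee_pos"],R=s["tcp_rot"],m=d["mount"],K=d["K"])
print(s["ee_pos"],s["tcp_rot"],s["joint_positions"],s["contact_force"],d["mount"])
R=s["tcp_rot"]; M=d["mount"]
def proj(X):
    q=np.linalg.inv(M)@np.append(R.T@(np.array(X)-s["ee_pos"]),1); u=d["K"]@q[:3]; return u[:2]/u[2]*1.5
for X in([.545,.1808,.149],[.545,.1808,.111],[.5186,.182,.112]): print(proj(X))
E
```

```text
[0.5436 0.1798 0.2074] [[-0.9971  0.0757  0.0001]
 [ 0.0757  0.9971  0.    ]
 [-0.0001  0.0001 -1.    ]] [ 0.2749 -0.1     1.6974  0.      1.544  -1.2201] [ 0.1403 -0.2603  0.4032] [[-0.0002 -0.9458 -0.3247  0.0843]
 [ 1.      0.0001 -0.0008  0.0007]
 [ 0.0008 -0.3247  0.9458 -0.1421]
 [ 0.      0.      0.      1.    ]]
[384.4872 325.1453]
[384.3742 296.38  ]
[382.8025 247.3536]
```

View pics/w1.png

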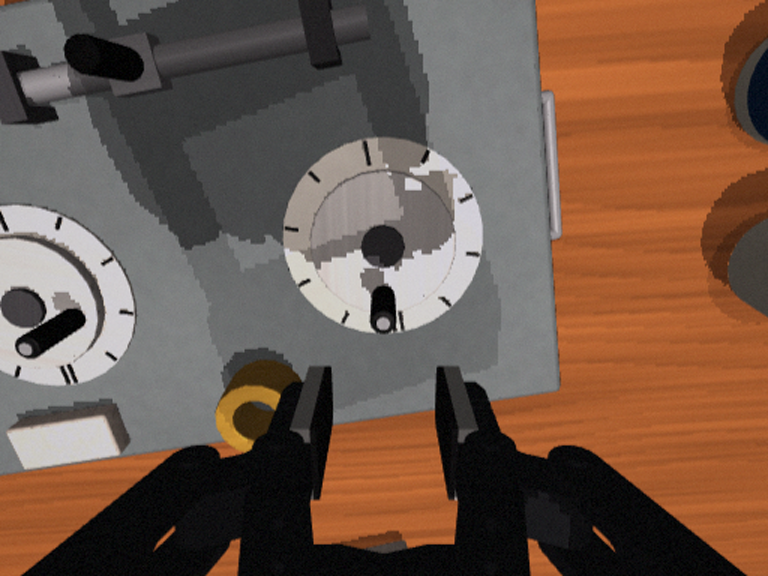

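The peg top is at (384,323) and the hub at (382,246), both matching the prediction to within 2 px. I'll descend and grip gently.

Call:
{"method": "move_arm", "body": {
  "series": [
    [35,-0.001,0.001,0.045,0],
    [35,0,0,0.03,0],
    [35,0,0,0.014,0],
    [30,0,0,0,0],
    [20,0,0,0,0]
  ],
  "force": 20
}}

```text
time: 2.85
ee_pos: [0.5455, 0.1807, 0.1198]
tcp_rot: [[-0.997, 0.073, 0.002], [0.073, 0.997, 0.001], [-0.002, 0.001, -1.0]]
contact_force: [-0.3, -0.9, -0.3]
gripper_width: 0.0169
grasp_force: 0.0
```

Call:
{"method": "move_arm", "body": {
  "series": [
    [15,0,0,0,0],
    [12,0,0,0,0],
    [10,0,0,0,0],
    [10,0,0,0,0]
  ],
  "force": 20
}}

```text
time: 3.35
ee_pos: [0.5455, 0.1804, 0.1196]
tcp_rot: [[-0.997, 0.073, 0.002], [0.073, 0.997, 0.0], [-0.002, 0.0, -1.0]]
contact_force: [-0.2, -1.0, 6.8]
gripper_width: 0.011
grasp_force: 19.5
```

Call:
{"method": "move_arm", "body": {
  "series": [
    [10,0.0003,-0.0041,0,0.16],
    [10,0.0003,-0.0041,0,0.16],
    [10,0.0003,-0.0041,0,0.16],
    [10,0.0003,-0.0041,0,0.16],
    [10,0,0,0,0]
  ]
}}

```text
time: 3.98
ee_pos: [0.5399, 0.1651, 0.1197]
tcp_rot: [[-0.755, 0.656, 0.003], [0.656, 0.755, 0.0], [-0.002, 0.002, -1.0]]
contact_force: [4.0, -3.7, 4.5]
gripper_width: 0.0112
grasp_force: 19.6
```

Call:
{"method": "move_arm", "body": {
  "series": [
    [10,-0.0007,-0.0041,0,0.16],
    [10,0.0003,-0.0041,0,0.16],
    [10,0.0003,-0.0041,0,0.16]
  ]
}}

```text
time: 4.35
ee_pos: [0.5308, 0.1573, 0.1197]
tcp_rot: [[-0.364, 0.931, 0.003], [0.931, 0.364, -0.0], [-0.001, 0.003, -1.0]]
contact_force: [5.5, -3.5, 3.9]
gripper_width: 0.0112
grasp_force: 19.6
```

```bash
cat > f.py <<'E'
from h import *
s=readout.state(); print("tool force",np.round(s["tcp_rot"].T@s["contact_force"],2),"pos",np.round(s["ee_pos"],4),"yawx",round(float(np.arctan2(s["tcp_rot"][1,0],s["tcp_rot"][0,0])),3),"t",s["time"])
for n,h in(("L",(.519,.182)),("R",(.537,-.007))):
    d=s["ee_pos"][:2]-h; print(n,"r",round(float(np.hypot(*d)),4),"theta",round(float((.097-np.arctan2(d[1],d[0]))%6.2832),3))
E
python3 f.py
```

```text
tool force [-5.22  3.86 -3.92] pos [0.5308 0.1573 0.1197] yawx 1.943 t 4.35
L r 0.0273 theta 1.223
R r 0.1644 theta 4.771
```

Call:
{"method": "move_arm", "body": {
  "series": [
    [10,-0.0007,-0.0041,0,0.16],
    [10,0.0003,-0.0041,0,0.16],
    [10,0.0003,-0.0041,0,0.16],
    [10,0.0003,-0.0041,0,0.16]
  ]
}}

```text
time: 4.85
ee_pos: [0.5147, 0.1547, 0.1196]
tcp_rot: [[0.265, 0.964, 0.003], [0.964, -0.265, -0.002], [-0.001, 0.003, -1.0]]
contact_force: [1.9, -10.9, 6.6]
gripper_width: 0.0114
grasp_force: 19.9
```

```bash
python3 f.py
```

```text
tool force [-10.05   4.74  -6.59] pos [0.5147 0.1547 0.1196] yawx 1.303 t 4.85
L r 0.0276 theta 1.823
R r 0.1632 theta 4.672
```

Call:
{"method": "move_arm", "body": {
  "series": [
    [10,-0.001,0,0,0],
    [10,-0.001,0,0,0]
  ]
}}

```text
time: 5.1
ee_pos: [0.5141, 0.1542, 0.1196]
tcp_rot: [[0.259, 0.966, 0.003], [0.966, -0.259, 0.002], [0.002, 0.002, -1.0]]
contact_force: [3.8, 6.3, 6.6]
gripper_width: 0.0113
grasp_force: 19.8
```

```bash
python3 f.py
```

```text
tool force [ 7.05  2.01 -6.59] pos [0.5141 0.1542 0.1196] yawx 1.309 t 5.1
L r 0.0282 theta 1.841
R r 0.1628 theta 4.669
```

Call:
{"method": "move_arm", "body": {
  "series": [
    [10,0.0008,0,0,0],
    [10,0.0001,-0.002,0,0.08],
    [10,0.0001,-0.002,0,0.08],
    [10,0,0,0,0]
  ]
}}

```text
time: 5.6
ee_pos: [0.5104, 0.1555, 0.1196]
tcp_rot: [[0.411, 0.912, 0.002], [0.912, -0.411, -0.001], [0.0, 0.002, -1.0]]
contact_force: [-0.1, -4.7, 8.8]
gripper_width: 0.0109
grasp_force: 20.0
```

```bash
python3 f.py
```

```text
tool force [-4.33  1.84 -8.79] pos [0.5104 0.1555 0.1196] yawx 1.147 t 5.6
L r 0.0279 theta 1.982
R r 0.1646 theta 4.647
```

Call:
{"method": "move_arm", "body": {
  "series": [
    [10,-0.0002,-0.0004,0,0.015],
    [10,0,-0.0004,0,0.015],
    [10,0,-0.0004,0,0.015],
    [10,0,-0.0004,0,0.015]
  ]
}}

```text
time: 6.1
ee_pos: [0.509, 0.1559, 0.1196]
tcp_rot: [[0.464, 0.886, 0.002], [0.886, -0.464, -0.001], [0.0, 0.002, -1.0]]
contact_force: [-0.0, -5.4, 9.0]
gripper_width: 0.0116
grasp_force: 20.1
```

```bash
python3 f.py
```

```text
tool force [-4.83  2.49 -9.  ] pos [0.509  0.1559 0.1196] yawx 1.088 t 6.1
L r 0.0279 theta 2.033
R r 0.1653 theta 4.639
```

Call:
{"method": "move_arm", "body": {
  "series": [
    [10,-0.0002,-0.0004,0,0.015],
    [10,0,-0.0004,0,0.015],
    [10,0,-0.0003,0,0.012]
  ]
}}

```text
time: 6.48
ee_pos: [0.5079, 0.1563, 0.1196]
tcp_rot: [[0.501, 0.866, 0.002], [0.866, -0.501, -0.001], [0.001, 0.002, -1.0]]
contact_force: [0.6, -4.8, 8.4]
gripper_width: 0.0112
grasp_force: 20.1
```

```bash
python3 f.py
```

```text
tool force [-3.86  2.98 -8.4 ] pos [0.5079 0.1563 0.1196] yawx 1.046 t 6.475
L r 0.028 theta 2.075
R r 0.1659 theta 4.633
```

Call:
{"method": "move_arm", "body": {
  "series": [
    [10,-0.0001,-0.0004,0,0.015],
    [10,0,-0.0003,0,0.012],
    [10,0,-0.0003,0,0.012]
  ]
}}

```text
time: 6.85
ee_pos: [0.507, 0.1567, 0.1195]
tcp_rot: [[0.534, 0.845, 0.002], [0.845, -0.534, -0.001], [0.001, 0.002, -1.0]]
contact_force: [0.7, -5.1, 8.6]
gripper_width: 0.0114
grasp_force: 20.1
```

Call:
{"method": "move_arm", "body": {
  "series": [
    [10,-0.0001,-0.0004,0,0.015],
    [10,0,-0.0003,0,0.012],
    [10,0,-0.0003,0,0.012]
  ]
}}

```text
time: 7.22
ee_pos: [0.5061, 0.1572, 0.1196]
tcp_rot: [[0.567, 0.824, 0.002], [0.824, -0.567, -0.001], [0.001, 0.002, -1.0]]
contact_force: [-0.4, -5.2, 9.5]
gripper_width: 0.0115
grasp_force: 20.1
```

Call:
{"method": "move_arm", "body": {
  "series": [
    [10,-0.0001,-0.0004,0,0.015],
    [10,0,-0.0003,0,0.012],
    [10,0,-0.0003,0,0.012]
  ]
}}

```text
time: 7.6
ee_pos: [0.5052, 0.1577, 0.1195]
tcp_rot: [[0.598, 0.801, 0.002], [0.801, -0.598, -0.001], [0.001, 0.002, -1.0]]
contact_force: [-0.8, -5.2, 9.3]
gripper_width: 0.0112
grasp_force: 20.1
```

Call:
{"method": "move_arm", "body": {
  "series": [
    [10,-0.0001,-0.0004,0,0.015],
    [10,0,-0.0003,0,0.012],
    [10,0,-0.0003,0,0.012]
  ]
}}

```text
time: 7.98
ee_pos: [0.5043, 0.1582, 0.1195]
tcp_rot: [[0.629, 0.777, 0.002], [0.777, -0.629, -0.001], [0.001, 0.002, -1.0]]
contact_force: [-0.8, -6.1, 8.8]
gripper_width: 0.011
grasp_force: 20.1
```

Call:
{"method": "move_arm", "body": {
  "series": [
    [10,-0.0001,-0.0004,0,0.015],
    [10,0,-0.0003,0,0.012],
    [10,0,-0.0003,0,0.012]
  ]
}}

```text
time: 8.35
ee_pos: [0.5035, 0.1587, 0.1195]
tcp_rot: [[0.659, 0.752, 0.002], [0.752, -0.659, -0.001], [0.001, 0.002, -1.0]]
contact_force: [0.2, -5.3, 9.3]
gripper_width: 0.0111
grasp_force: 20.1
```

Call:
{"method": "move_arm", "body": {
  "series": [
    [10,-0.0001,-0.0004,0,0.015],
    [10,0,-0.0003,0,0.012],
    [10,0,-0.0003,0,0.012]
  ]
}}

```text
time: 8.72
ee_pos: [0.5026, 0.1593, 0.1196]
tcp_rot: [[0.688, 0.726, 0.002], [0.726, -0.688, -0.001], [0.001, 0.002, -1.0]]
contact_force: [-0.7, -6.5, 9.5]
gripper_width: 0.0111
grasp_force: 20.1
```

Call:
{"method": "move_arm", "body": {
  "series": [
    [10,-0.0001,-0.0004,0,0.015],
    [10,0,-0.0003,0,0.012],
    [10,0,-0.0003,0,0.012]
  ]
}}

```text
time: 9.1
ee_pos: [0.5018, 0.1599, 0.1196]
tcp_rot: [[0.716, 0.698, 0.002], [0.698, -0.716, -0.001], [0.001, 0.002, -1.0]]
contact_force: [-1.7, -6.6, 9.9]
gripper_width: 0.0115
grasp_force: 20.2
```

Call:
{"method": "move_arm", "body": {
  "series": [
    [10,-0.0003,-0.0004,0,0.015],
    [10,0,-0.0003,0,0.012],
    [10,0,-0.0003,0,0.012]
  ]
}}

```text
time: 9.48
ee_pos: [0.501, 0.1606, 0.1196]
tcp_rot: [[0.742, 0.67, 0.002], [0.67, -0.742, -0.0], [0.001, 0.001, -1.0]]
contact_force: [-0.4, -4.1, 8.4]
gripper_width: 0.0111
grasp_force: 20.1
```

Call:
{"method": "move_arm", "body": {
  "series": [
    [10,-0.0001,-0.0004,0,0.015],
    [10,0,-0.0003,0,0.012],
    [10,0,-0.0003,0,0.012]
  ]
}}

```text
time: 9.85
ee_pos: [0.5002, 0.1612, 0.1196]
tcp_rot: [[0.768, 0.641, 0.002], [0.641, -0.768, -0.0], [0.001, 0.001, -1.0]]
contact_force: [-2.0, -4.8, 9.6]
gripper_width: 0.011
grasp_force: 20.1
```

Call:
{"method": "move_arm", "body": {
  "series": [
    [10,-0.0001,-0.0004,0,0.015],
    [10,0,-0.0003,0,0.012],
    [10,0,-0.0003,0,0.012]
  ]
}}

```text
time: 10.22
ee_pos: [0.4995, 0.1619, 0.1196]
tcp_rot: [[0.792, 0.61, 0.002], [0.61, -0.792, -0.001], [0.001, 0.001, -1.0]]
contact_force: [-2.3, -4.7, 9.6]
gripper_width: 0.0113
grasp_force: 20.1
```

Call:
{"method": "move_arm", "body": {
  "series": [
    [10,-0.0001,-0.0004,0,0.015],
    [10,0,-0.0003,0,0.012],
    [10,0,-0.0003,0,0.012]
  ]
}}

```text
time: 10.6
ee_pos: [0.4984, 0.163, 0.1195]
tcp_rot: [[0.815, 0.579, 0.001], [0.579, -0.815, 0.0], [0.001, 0.0, -1.0]]
contact_force: [-5.1, -2.9, 11.3]
gripper_width: 0.0114
grasp_force: 20.3
```

The tool jumped 1.56 mm for a 1.0 mm command and the tangential force dropped to about 0, which looks like a snap-in. I'll confirm it with a small nudge.

Call:
{"method": "move_arm", "body": {
  "series": [
    [10,0,-0.0003,0,0],
    [10,0,-0.0003,0,0]
  ]
}}

```text
time: 10.85
ee_pos: [0.4982, 0.1632, 0.1195]
tcp_rot: [[0.815, 0.579, 0.001], [0.579, -0.815, -0.0], [0.001, 0.001, -1.0]]
contact_force: [-4.0, -4.4, 10.4]
gripper_width: 0.0111
grasp_force: 20.3
```

```bash
python3 f.py
```

```text
tool force [ -5.8    1.29 -10.41] pos [0.4982 0.1632 0.1195] yawx 0.618 t 10.85
L r 0.028 theta 2.505
R r 0.1746 theta 4.585
```

Call:
{"method": "move_arm", "body": {
  "series": [
    [10,0,-0.0003,0,0],
    [10,0,-0.0002,0,0]
  ]
}}

```text
time: 11.1
ee_pos: [0.498, 0.1635, 0.1195]
tcp_rot: [[0.815, 0.579, 0.001], [0.579, -0.815, -0.001], [0.0, 0.001, -1.0]]
contact_force: [-3.4, -6.7, 9.6]
gripper_width: 0.0113
grasp_force: 20.3
```

```bash
python3 f.py
```

```text
tool force [-6.61  3.49 -9.64] pos [0.498  0.1635 0.1195] yawx 0.618 t 11.1
L r 0.028 theta 2.517
R r 0.1749 theta 4.584
```

Call:
{"method": "move_arm", "body": {
  "series": [
    [10,0,-0.0003,0,0],
    [10,0,-0.0002,0,0]
  ]
}}

```text
time: 11.35
ee_pos: [0.4977, 0.1638, 0.1195]
tcp_rot: [[0.815, 0.579, 0.001], [0.579, -0.815, -0.001], [0.0, 0.001, -1.0]]
contact_force: [-2.1, -7.5, 9.5]
gripper_width: 0.0113
grasp_force: 20.3
```

```bash
python3 f.py
```

```text
tool force [-6.02  4.95 -9.49] pos [0.4977 0.1638 0.1195] yawx 0.618 t 11.35
L r 0.028 theta 2.533
R r 0.1753 theta 4.583
```

Call:
{"method": "move_arm", "body": {
  "series": [
    [10,0,-0.0003,0,0],
    [10,0,-0.0001,0,0]
  ]
}}

```text
time: 11.6
ee_pos: [0.4976, 0.164, 0.1195]
tcp_rot: [[0.815, 0.579, 0.001], [0.579, -0.815, -0.001], [0.0, 0.002, -1.0]]
contact_force: [-2.0, -7.4, 9.6]
gripper_width: 0.0109
grasp_force: 20.3
```

```bash
python3 f.py
```

```text
tool force [-5.9   4.93 -9.56] pos [0.4976 0.164  0.1195] yawx 0.618 t 11.6
L r 0.028 theta 2.54
R r 0.1755 theta 4.583
```

Call:
{"method": "move_arm", "body": {
  "series": [
    [10,0,-0.0003,0,0],
    [10,0,-0.0001,0,0]
  ]
}}

```text
time: 11.85
ee_pos: [0.4975, 0.1642, 0.1195]
tcp_rot: [[0.815, 0.579, 0.002], [0.579, -0.815, -0.002], [0.001, 0.002, -1.0]]
contact_force: [-0.0, -9.9, 9.2]
gripper_width: 0.0112
grasp_force: 20.3
```

```bash
python3 f.py
```

```text
tool force [-5.73  8.07 -9.15] pos [0.4975 0.1642 0.1195] yawx 0.618 t 11.85
L r 0.028 theta 2.547
R r 0.1757 theta 4.582
```

Tangential force is now 8 N, well above the drag, so the left dial is caught. I'll relax, release and lift.

Call:
{"method": "move_arm", "body": {
  "series": [
    [10,0,0.0009,0,0],
    [35,-0.0004,0,0,0],
    [35,0,0,0,0],
    [35,0,0,0,0],
    [35,0,0,-0.045,0]
  ]
}}

```text
time: 12.48
ee_pos: [0.4957, 0.1637, 0.1607]
tcp_rot: [[0.815, 0.579, -0.006], [0.579, -0.815, -0.001], [-0.005, -0.002, -1.0]]
contact_force: [-0.3, 0.1, 0.5]
gripper_width: 0.0302
grasp_force: 0.0
```

```bash
python3 f.py; python3 - <<'E'
from h import *
# predicted right peg from refit of left offset; target tool for right dial
s=readout.state(); R=s["tcp_rot"]; p=s["ee_pos"]
tgt=np.array([.545,.0185,.2]); print("shift in tool axes", R.T@(tgt-p), "turn", None)
yaw=np.arctan2(R[1,1],R[0,1]); print("tool y yaw",yaw,"wanted -0.33 -> turn",yaw+.33, s["joint_positions"])
E
```

```text
tool force [-0.23 -0.28 -0.52] pos [0.4957 0.1637 0.1607] yawx 0.618 t 12.475
L r 0.0296 theta 2.572
R r 0.1756 theta 4.572
shift in tool axes [-0.0441242   0.14680353 -0.03939279] turn None
tool y yaw -0.9529386923767388 wanted -0.33 -> turn -0.6229386923767388 [ 2.69985307e-01 -1.90348740e-01  1.85410959e+00  8.32267151e-05
  1.48367371e+00  1.22291086e+00]
```

Call:
{"method": "move_arm", "body": {
  "series": [
    [35,0,0,-0.04,0],
    [35,-0.0147,0.049,0,0],
    [35,-0.0147,0.049,0,0],
    [35,-0.0147,0.049,0,0],
    [35,0,0,0,-0.155]
  ]
}}

```text
time: 13.1
ee_pos: [0.5469, 0.0159, 0.2029]
tcp_rot: [[0.716, 0.698, -0.001], [0.698, -0.716, -0.0], [-0.001, -0.0, -1.0]]
contact_force: [-0.4, 0.0, -0.1]
gripper_width: 0.0298
grasp_force: 0.0
```

Call:
{"method": "move_arm", "body": {
  "series": [
    [35,0,0,0,-0.155],
    [35,0,0,0,-0.155],
    [35,0,0,0,-0.158],
    [35,0,0,0,0],
    [35,0,0,0,0]
  ]
}}

```text
time: 13.72
ee_pos: [0.5463, 0.0187, 0.2032]
tcp_rot: [[0.327, 0.945, -0.0], [0.945, -0.327, 0.0], [-0.0, -0.0, -1.0]]
contact_force: [0.2, 0.4, 0.1]
gripper_width: 0.0299
grasp_force: 0.0
```

```bash
python3 f.py; python3 - <<'E'
from h import *
s=readout.state(); d=save("wrist","w2.png",s=1.5)
R=s["tcp_rot"]; M=d["mount"]; print(R[:,0],R[:,1])
def proj(X):
    q=np.linalg.inv(M)@np.append(R.T@(np.array(X)-s["ee_pos"]),1); u=d["K"]@q[:3]; return u[:2]/u[2]*1.5
for X in([.545,.0185,.149],[.546,.0185,.149],[.545,.0195,.149],[.537,-.007,.112]): print(proj(X))
E
```

```text
tool force [ 0.43  0.02 -0.07] pos [0.5463 0.0187 0.2032] yawx 1.237 t 13.725
L r 0.1656 theta 1.502
R r 0.0273 theta 5.156
[ 3.27408048e-01  9.44883045e-01 -2.50390516e-05] [ 9.44883033e-01 -3.27408048e-01 -1.53214666e-04]
[382.35363611 327.02989046]
[384.5146536 326.3388461]
[381.60207964 325.03738452]
[383.96550148 345.85755776]
```

View pics/w2.png

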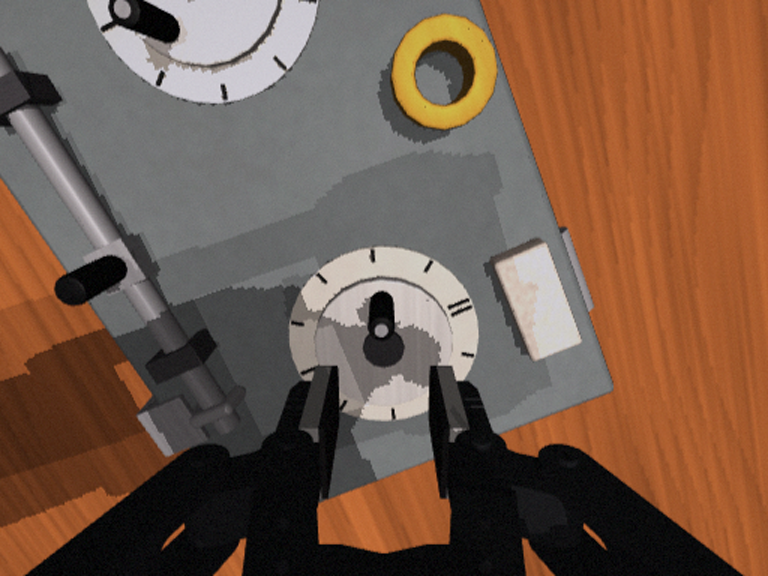

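The right peg top is at (381,331) and the hub at (384,347), so the peg is about 2 mm off my estimate. I'll correct and descend.

Call:
{"method": "move_arm", "body": {
  "series": [
    [35,-0.002,-0.0014,0.045,0],
    [35,0,0,0.027,0],
    [35,0,0,0.012,0],
    [30,0,0,0,0],
    [20,0,0,0,0]
  ],
  "force": 20
}}

```text
time: 14.4
ee_pos: [0.5449, 0.0172, 0.1207]
tcp_rot: [[0.324, 0.946, 0.002], [0.946, -0.324, -0.0], [0.001, 0.002, -1.0]]
contact_force: [-0.8, -0.3, 0.3]
gripper_width: 0.0174
grasp_force: 0.0
```

Call:
{"method": "move_arm", "body": {
  "series": [
    [15,0,0,0,0],
    [12,0,0,0,0],
    [10,0,0,0,0],
    [10,0,0,0,0]
  ],
  "force": 20
}}

```text
time: 14.9
ee_pos: [0.5447, 0.0172, 0.1203]
tcp_rot: [[0.324, 0.946, 0.001], [0.946, -0.324, 0.0], [0.001, 0.001, -1.0]]
contact_force: [-0.2, 0.8, 6.0]
gripper_width: 0.0112
grasp_force: 19.6
```

```bash
python3 f.py
```

```text
tool force [ 0.71 -0.42 -5.99] pos [0.5447 0.0172 0.1203] yawx 1.241 t 14.9
L r 0.1668 theta 1.513
R r 0.0254 theta 5.119
```

Call:
{"method": "move_arm", "body": {
  "series": [
    [10,-0.0003,-0.0041,0,-0.16],
    [10,-0.0003,-0.0041,0,-0.16],
    [10,-0.0003,-0.0041,0,-0.16]
  ]
}}

```text
time: 15.28
ee_pos: [0.5328, 0.0182, 0.1203]
tcp_rot: [[-0.155, 0.988, 0.003], [0.988, 0.155, -0.0], [-0.001, 0.002, -1.0]]
contact_force: [3.8, -1.7, 3.2]
gripper_width: 0.0108
grasp_force: 19.5
```

```bash
python3 f.py
```

```text
tool force [-2.22  3.49 -3.21] pos [0.5328 0.0182 0.1203] yawx 1.726 t 15.275
L r 0.1643 theta 1.583
R r 0.0256 theta 4.646
```

Call:
{"method": "move_arm", "body": {
  "series": [
    [10,-0.0004,-0.0039,0,-0.15],
    [10,-0.0003,-0.0039,0,-0.15],
    [10,-0.0001,-0.002,0,-0.08],
    [10,0,0,0,0]
  ]
}}

```text
time: 15.78
ee_pos: [0.5235, 0.0148, 0.1203]
tcp_rot: [[-0.505, 0.863, 0.002], [0.863, 0.505, -0.0], [-0.001, 0.002, -1.0]]
contact_force: [1.8, -1.3, 7.2]
gripper_width: 0.0114
grasp_force: 19.8
```

```bash
python3 f.py
```

```text
tool force [-2.06  0.87 -7.21] pos [0.5235 0.0148 0.1203] yawx 2.1 t 15.775
L r 0.1672 theta 1.641
R r 0.0257 theta 4.256
```

Now the fine search, about 1 mm per call.

Call:
{"method": "move_arm", "body": {
  "series": [
    [10,-0.0001,-0.0004,0,-0.015],
    [10,0,-0.0004,0,-0.015],
    [10,0,-0.0004,0,-0.015],
    [10,0,-0.0004,0,-0.015]
  ]
}}

```text
time: 16.27
ee_pos: [0.5224, 0.0141, 0.1203]
tcp_rot: [[-0.555, 0.832, 0.002], [0.832, 0.555, 0.0], [-0.001, 0.002, -1.0]]
contact_force: [4.2, 0.8, 6.3]
gripper_width: 0.0113
grasp_force: 19.8
```

Call:
{"method": "move_arm", "body": {
  "series": [
    [10,-0.0001,-0.0004,0,-0.015],
    [10,0,-0.0003,0,-0.012],
    [10,0,-0.0003,0,-0.012]
  ]
}}

```text
time: 16.65
ee_pos: [0.5216, 0.0135, 0.1203]
tcp_rot: [[-0.587, 0.81, 0.002], [0.81, 0.587, 0.0], [-0.001, 0.002, -1.0]]
contact_force: [2.3, -0.4, 6.1]
gripper_width: 0.0109
grasp_force: 19.8
```

Call:
{"method": "move_arm", "body": {
  "series": [
    [10,0,-0.0004,0,-0.015],
    [10,0,-0.0003,0,-0.012],
    [10,0,-0.0003,0,-0.012]
  ]
}}

```text
time: 17.02
ee_pos: [0.5207, 0.0129, 0.1203]
tcp_rot: [[-0.618, 0.786, 0.002], [0.786, 0.618, 0.0], [-0.001, 0.002, -1.0]]
contact_force: [1.8, 1.4, 6.9]
gripper_width: 0.0112
grasp_force: 19.8
```

Call:
{"method": "move_arm", "body": {
  "series": [
    [10,0,-0.0004,0,-0.015],
    [10,0,-0.0003,0,-0.012],
    [10,0,-0.0003,0,-0.012]
  ]
}}

```text
time: 17.4
ee_pos: [0.52, 0.0123, 0.1203]
tcp_rot: [[-0.648, 0.761, 0.002], [0.761, 0.648, 0.0], [-0.001, 0.002, -1.0]]
contact_force: [2.6, 1.1, 7.2]
gripper_width: 0.0114
grasp_force: 19.8
```

Call:
{"method": "move_arm", "body": {
  "series": [
    [10,0,-0.0004,0,-0.015],
    [10,0,-0.0003,0,-0.012],
    [10,0,-0.0003,0,-0.012]
  ]
}}

```text
time: 17.77
ee_pos: [0.5192, 0.0117, 0.1203]
tcp_rot: [[-0.678, 0.735, 0.002], [0.735, 0.678, 0.0], [-0.001, 0.002, -1.0]]
contact_force: [3.0, 1.5, 7.0]
gripper_width: 0.011
grasp_force: 19.8
```

Call:
{"method": "move_arm", "body": {
  "series": [
    [10,0,-0.0004,0,-0.015],
    [10,0,-0.0003,0,-0.012],
    [10,0,-0.0003,0,-0.012]
  ]
}}

```text
time: 18.15
ee_pos: [0.5182, 0.0106, 0.1203]
tcp_rot: [[-0.706, 0.709, 0.001], [0.709, 0.706, -0.001], [-0.001, 0.0, -1.0]]
contact_force: [-1.1, -1.0, 9.4]
gripper_width: 0.0114
grasp_force: 20.0
```

The signature is the same (1.5 mm jump, force gone), so the right dial has snapped in. I'll confirm it gently.

Call:
{"method": "move_arm", "body": {
  "series": [
    [10,0,-0.0003,0,0],
    [10,0,-0.0003,0,0],
    [10,0,-0.0003,0,0],
    [10,0,-0.0002,0,0]
  ]
}}

```text
time: 18.65
ee_pos: [0.5177, 0.0101, 0.1203]
tcp_rot: [[-0.705, 0.709, 0.002], [0.709, 0.705, 0.0], [-0.001, 0.002, -1.0]]
contact_force: [2.2, 0.4, 6.9]
gripper_width: 0.0108
grasp_force: 19.9
```

Call:
{"method": "move_arm", "body": {
  "series": [
    [10,0,-0.0003,0,0],
    [10,0,-0.0002,0,0]
  ]
}}

```text
time: 18.9
ee_pos: [0.5174, 0.0098, 0.1203]
tcp_rot: [[-0.705, 0.709, 0.002], [0.709, 0.705, 0.0], [-0.001, 0.002, -1.0]]
contact_force: [2.7, 0.6, 5.9]
gripper_width: 0.0113
grasp_force: 19.9
```

Call:
{"method": "move_arm", "body": {
  "series": [
    [10,0,-0.0003,0,0],
    [10,0,-0.0002,0,0]
  ]
}}

```text
time: 19.15
ee_pos: [0.5172, 0.0096, 0.1203]
tcp_rot: [[-0.705, 0.709, 0.002], [0.709, 0.705, 0.0], [-0.001, 0.002, -1.0]]
contact_force: [3.7, 2.2, 6.1]
gripper_width: 0.0111
grasp_force: 19.9
```

Call:
{"method": "move_arm", "body": {
  "series": [
    [10,0,-0.0003,0,0],
    [10,0,-0.0001,0,0]
  ]
}}

```text
time: 19.4
ee_pos: [0.517, 0.0094, 0.1203]
tcp_rot: [[-0.706, 0.709, 0.003], [0.709, 0.706, 0.001], [-0.001, 0.002, -1.0]]
contact_force: [6.4, 3.5, 5.4]
gripper_width: 0.011
grasp_force: 19.9
```

The force has risen to 7 N, so the right dial is caught. I'll release it, lift and go above the knob.

Call:
{"method": "move_arm", "body": {
  "series": [
    [10,0,0.0008,0,0],
    [35,0,0,0,0],
    [35,0,0,0,0],
    [35,0,0,-0.04,0],
    [35,0,0,-0.045,0]
  ]
}}

```text
time: 20.02
ee_pos: [0.5161, 0.0096, 0.2046]
tcp_rot: [[-0.706, 0.708, -0.002], [0.708, 0.706, 0.0], [0.001, -0.001, -1.0]]
contact_force: [-0.4, 0.1, -0.1]
gripper_width: 0.0297
grasp_force: 0.0
```

Call:
{"method": "move_arm", "body": {
  "series": [
    [35,0.0558,-0.0069,0,0],
    [35,0.0558,-0.0069,0,0],
    [35,0,0,0,-0.18],
    [35,0,0,0,-0.18],
    [35,0,0,0,-0.18]
  ]
}}

```text
time: 20.65
ee_pos: [0.4277, 0.0789, 0.2042]
tcp_rot: [[-0.971, 0.238, -0.0], [0.238, 0.971, -0.0], [0.0, -0.0, -1.0]]
contact_force: [0.5, -0.5, -0.0]
gripper_width: 0.0298
grasp_force: 0.0
```

Call:
{"method": "move_arm", "body": {
  "series": [
    [35,0,0,0,-0.18],
    [35,0,0,0,-0.165],
    [35,0,0,0,0],
    [35,0,0,0,0]
  ]
}}

```text
time: 21.15
ee_pos: [0.4279, 0.0788, 0.2042]
tcp_rot: [[-0.995, -0.095, -0.0], [-0.095, 0.995, -0.0], [0.0, -0.0, -1.0]]
contact_force: [0.6, -0.1, 0.5]
gripper_width: 0.0293
grasp_force: 0.0
```

```bash
python3 f.py; python3 - <<'E'
from h import *
s=readout.state(); d=save("wrist","w3.png",s=1.5)
R=s["tcp_rot"]; M=d["mount"]; print(R[:,0],R[:,1])
def proj(X):
    q=np.linalg.inv(M)@np.append(R.T@(np.array(X)-s["ee_pos"]),1); u=d["K"]@q[:3]; return u[:2]/u[2]*1.5
for X in([.4285,.079,.154],[.4295,.079,.154],[.4285,.08,.154]): print(proj(X))
E
```

```text
tool force [-0.6  -0.12 -0.48] pos [0.4279 0.0788 0.2042] yawx -3.047 t 21.15
L r 0.1377 theta 2.391
R r 0.1388 theta 3.905
[-9.95482570e-01 -9.49441302e-02  2.56476833e-04] [-9.49441414e-02  9.95482601e-01 -3.15395201e-05]
[382.19166921 331.0652938 ]
[381.97321116 333.19014585]
[384.50869116 331.26869978]
```

View pics/w3.png

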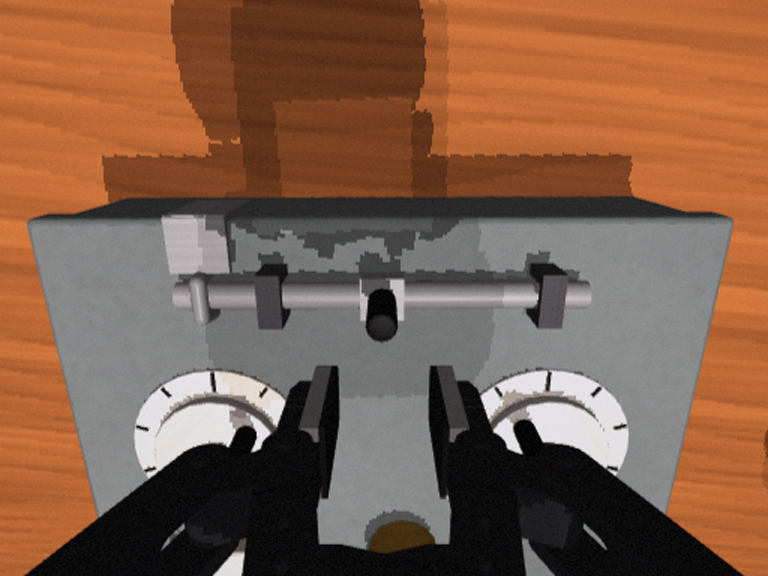

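The knob top is at (381,328), within 2 mm of the prediction. I'll descend and grip.

Call:
{"method": "move_arm", "body": {
  "series": [
    [35,0.0008,0,0.04,0],
    [35,0,0,0.026,0],
    [35,0,0,0.01,0],
    [30,0,0,0,0],
    [22,0,0,0,0]
  ],
  "force": 20
}}

```text
time: 21.82
ee_pos: [0.4277, 0.0788, 0.1295]
tcp_rot: [[-0.995, -0.099, 0.001], [-0.099, 0.995, 0.0], [-0.001, 0.0, -1.0]]
contact_force: [0.4, -0.1, -0.5]
gripper_width: 0.019
grasp_force: 0.0
```

Call:
{"method": "move_arm", "body": {
  "series": [
    [17,0,0,0,0],
    [14,0,0,0,0],
    [12,0,0,0,0],
    [12,0,0,0,0]
  ],
  "force": 20
}}

```text
time: 22.32
ee_pos: [0.4277, 0.0787, 0.1293]
tcp_rot: [[-0.995, -0.099, 0.002], [-0.099, 0.995, -0.0], [-0.002, -0.0, -1.0]]
contact_force: [-0.2, -1.8, 6.1]
gripper_width: 0.013
grasp_force: 19.4
```

Call:
{"method": "move_arm", "body": {
  "series": [
    [12,0,0.001,0,0],
    [12,0,0.001,0,0],
    [12,0,0.001,0,0],
    [12,0,0.001,0,0]
  ],
  "force": 20
}}

```text
time: 22.82
ee_pos: [0.4273, 0.0826, 0.1294]
tcp_rot: [[-0.995, -0.099, 0.002], [-0.099, 0.995, -0.0], [-0.002, -0.0, -1.0]]
contact_force: [0.2, -2.6, 5.7]
gripper_width: 0.0135
grasp_force: 19.5
```

Drag is about 3 N and the bolt is moving. Next come small steps past the 3–6 mm pawl zone.

Call:
{"method": "move_arm", "body": {
  "series": [
    [12,0,0.0008,0,0],
    [12,0,0.0008,0,0],
    [12,0,0.0008,0,0]
  ]
}}

```text
time: 23.2
ee_pos: [0.427, 0.085, 0.1294]
tcp_rot: [[-0.995, -0.099, 0.002], [-0.099, 0.995, -0.0], [-0.002, -0.0, -1.0]]
contact_force: [0.2, -3.0, 6.2]
gripper_width: 0.0133
grasp_force: 19.5
```

Call:
{"method": "move_arm", "body": {
  "series": [
    [12,0,0.0008,0,0],
    [12,0,0.0008,0,0]
  ]
}}

```text
time: 23.45
ee_pos: [0.4269, 0.0866, 0.1294]
tcp_rot: [[-0.995, -0.099, 0.002], [-0.099, 0.995, -0.0], [-0.002, -0.0, -1.0]]
contact_force: [0.1, -2.8, 7.0]
gripper_width: 0.0134
grasp_force: 19.5
```

The bolt is drawn 7.9 mm with no resistance, so it is unlocked. I'll keep drawing.

Call:
{"method": "move_arm", "body": {
  "series": [
    [12,0,0.004,0,0],
    [12,0,0.005,0,0],
    [12,0,0.006,0,0],
    [12,0,0.005,0,0],
    [12,0,0.004,0,0]
  ]
}}

```text
time: 24.08
ee_pos: [0.4245, 0.1107, 0.1293]
tcp_rot: [[-0.995, -0.099, 0.002], [-0.099, 0.995, -0.0], [-0.002, -0.0, -1.0]]
contact_force: [0.7, -3.4, 5.8]
gripper_width: 0.0129
grasp_force: 19.5
```

Call:
{"method": "move_arm", "body": {
  "series": [
    [12,0,0.0007,0,0],
    [12,0,0.0007,0,0]
  ]
}}

```text
time: 24.32
ee_pos: [0.4244, 0.1118, 0.1294]
tcp_rot: [[-0.995, -0.099, 0.002], [-0.099, 0.995, -0.0], [-0.002, -0.001, -1.0]]
contact_force: [1.2, -8.1, 6.4]
gripper_width: 0.0132
grasp_force: 19.7
```

Call:
{"method": "move_arm", "body": {
  "series": [
    [12,0,0.0006,0,0],
    [12,0,0.0004,0,0]
  ]
}}

```text
time: 24.58
ee_pos: [0.4244, 0.112, 0.1294]
tcp_rot: [[-0.995, -0.098, 0.002], [-0.098, 0.995, -0.002], [-0.002, -0.003, -1.0]]
contact_force: [1.2, -14.3, 6.1]
gripper_width: 0.0126
grasp_force: 20.0
```

It's at a firm end stop, so I'll relax, release and lift.

Call:
{"method": "move_arm", "body": {
  "series": [
    [12,0,-0.0013,0,0],
    [35,0,0,0,0],
    [35,0,0,0,0],
    [35,0,0,-0.04,0],
    [35,0,0,-0.05,0]
  ]
}}

```text
time: 25.2
ee_pos: [0.4234, 0.1116, 0.2186]
tcp_rot: [[-0.995, -0.099, -0.002], [-0.099, 0.995, -0.0], [0.002, -0.0, -1.0]]
contact_force: [0.4, 0.6, 0.6]
gripper_width: 0.03
grasp_force: 0.0
```

Call:
{"method": "move_arm", "body": {
  "series": [
    [35,0.04,0,-0.04,0],
    [35,0.03,0,-0.04,0],
    [35,0,0,0,0],
    [35,0,0,0,0]
  ]
}}

```text
time: 25.7
ee_pos: [0.3543, 0.1048, 0.2977]
tcp_rot: [[-0.995, -0.099, -0.0], [-0.099, 0.995, -0.0], [0.0, -0.0, -1.0]]
contact_force: [-0.2, 0.0, -0.3]
gripper_width: 0.0302
grasp_force: 0.0
```

```bash
python3 - <<'E'
from h import *
w=vision.snapshot("wrist")["image"]; s=vision.snapshot("side")["image"][170:285,205:310]
a=cv2.resize(w,None,fx=.75,fy=.75); b=cv2.resize(s,None,fx=3.6,fy=3.6,interpolation=2)
c=np.zeros((max(len(a),len(b)),a.shape[1]+b.shape[1],3),np.uint8); c[:len(a),:a.shape[1]]=a; c[:len(b),a.shape[1]:]=b
cv2.imwrite("pics/end.png",c[:,:,::-1]); print(c.shape)
st=readout.state(); print(st["ee_pos"],st["contact_force"],st["time"])
E
```

```text
(414, 762, 3)
[0.35441409 0.1047507  0.29697811] [ 0.35877762 -0.34262785 -0.60906095] 25.8
```

View pics/end.png

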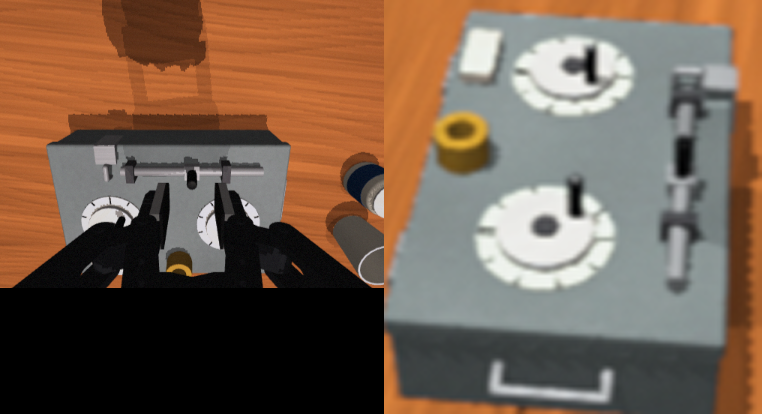

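The final pictures show the bolt drawn left, with its collar against the right bracket at about (685,85). The left peg is at (575,195) and the right one at (591,65), as set; the spool and pad are where they were, and the gripper is clear. I'll hand in.

```bash
python3 -c "
from rig import manip
print(manip.hand_in())"
```

```text
the job is handed in; nothing more can be done
None
```

I felt both dials catch in their gates near 4 and 6, drew the bolt left to its end stop (about 33.5 mm measured at the gripper), let go of everything and handed the job in at about 26 s; no verdict came back.

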